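Rock a stuck practice tooth block out of its bench holder

ROBOT

A 7-joint arm with a two-finger parallel gripper is mounted at the origin on the work surface. World frame = base frame: x ahead of the robot, y to its left, z up, the work surface at z = 0. Lengths are in m, angles in rad, forces in N, time in s.
With the tool pointing down it reaches from about 0.425 to 0.925 m from the base axis. Payload 6.8 kg.
Tool frame: the origin (TCP) lies at the very end of the fingers, on their centre line; the grasp point (between the pads) lies 19 mm behind it; x points along the fingers, y is the direction in which the jaws open and shut, and the axes are right-handed (so a half turn about x gives the same grasp; the last joint's range is limited). The gripper opens to 85 mm and grips with 20 to 120 N. Pads are 22 mm wide; open, the fingers measure 114 mm over their backs; the gripper's body (76 mm by 85 mm) begins 54 mm behind the grasp point. The pads swing forward as they close: fully open they stand 13 mm farther back than shut.
Start: joints at [-0.108, 0.477, 0.022, 1.555, -0.011, 1.109, -0.083], TCP at [0.675, 0, 0.208] pointing down, gripper open.
Joint ranges: [-2.96, 2.96], [-0.34, 2.1], [-1.41, 1.46], [0.24, 2.44], [-1.37, 4.51], [0.17, 1.92], [-2.96, 2.96]. Speed limits (rad/s): [2.39, 2.39, 3.14, 3.14, 3.14, 3.14, 3.14].

INTERFACE

Orientations are given as a rotation vector (axis times angle).
In Python, from bench import get_obs, grab_frame, camera_info, hand_in gives the robot as it stands.
- The arm moves only by the tool apply_moves, never from a script. Its argument "series" is text: rows parted by semicolons, each of 7 numbers parted by spaces: the turn, a rotation vector about the tool's x, y, z in rad, then the shift along the tool's x, y, z in m, then the opening, from 0 (shut) to 1 (fully open). In form: wx wy wz tx ty tz hand; .... A call has 1 to 12 rows; each row is the pose to reach, as a shift and turn from the pose commanded when the call began, along the tool's axes at that moment; what a row does not reach only later rows make up. A row lasts 1/8 s, in which the tool goes at most 62.5 mm and 10.7 degrees, less where a joint would pass 70% of its speed; a pose out of reach is approached as far as the arm can. A call with a gripper value outside its range is refused whole. The fingers move at their own pace and stop on an object; "force" is the grip in N (left out, the last holds). Time passes only in rows, so rows that repeat a pose let the fingers close. It gives the time, the measured TCP pose, the force and the opening at its end, in the units of the state.
- get_obs(): the state, without advancing time (a new reading comes with each control period).
- grab_frame(name): name is "scene" or "side" or "wrist"; returns the picture (384x512x3 uint8, blue, green, red); there is no depth.
- camera_info(name): a dict with "fov_y" (degrees; the focal length in pixels is half the picture's height over the tangent of half this angle, whatever the lens; pixels are square), "cx", "cy" (the principal point, pixels), "D" ([k1, k2, p1, p2, k3] as OpenCV has them; the pictures are not rectified), "rvec" (rotation vector, rad) and "tvec" (3), from world to camera coordinates, as OpenCV has them. Camera axes: x right, y down, z forward; pixel columns grow to the right and rows downward; lengths in m; the calibration is good to about 2 mm. A picture is of the moment at which its call begins: read the wrist's pose just before it. camera_info takes no time and is no camera call; for the wrist camera it gives the pose at the moment of the call.
- hand_in(): hands the job in, once; it reports no verdict.
The state is a dict: "clock": time; "joints": joint angles; "qvel": joint speeds; "tau": joint torques, N m; "tcp_pos": TCP position; "orientation": TCP orientation; "contact_force": force on the tool from outside, world axes, zero at the start; "moment": the same for the moment, N m; "grip_width": finger opening in m.
Only numpy, scipy, OpenCV 4.12 (cv2) and the standard library are available. Lean on these libraries where they do the work, as an engineer would, in place of code of your own. Each camera call takes 0.05 s, during which the arm holds its last target.

TASK

In the dental practice lab, two tooth blocks sit jammed in identical aluminium bench holders. Take the block whose tooth has the orange cavity by its stem, rock it side to side along its holder's channel until both blue catches have been pushed back and it comes free, then lift it out and finish still holding it upright a couple of centimetres clear above its own holder. Do not touch the holders with the robot, and leave the other block and everything else on the bench where it is.

Things in the scene. Friction and masses are not known exactly. Their poses are not given: they have to be found in the camera images.
- block: Cream resin block, pink gum, white molar with an orange cavity on top; 99 mm tall, about 0.1 kg. Origin: centre of its underside; z up; y = rocking direction, parallel to its holder's y. Keel 20 x 10 mm (x, y), z 0-4 mm, over whose edge it tips; foot 24 x 40 mm, z 4-12; stem 24 x 30 mm, z 12-82; gum to 88; tooth 16 x 18 mm. Starts upright in holder, underside at z = 10 mm.
- block_stem (a point): Point on the block's axis 66 mm above its underside, a good grasp height: the stem is 24 mm across x and 30 mm across y. From 20 mm below this point up to 16 mm above it the stem stands well clear of the holder.
- holder: Aluminium holder of the cavity block, bolted down. Origin on the bench under its centre, z up, y along its channel. Base plate 64 x 124 mm (x, y), 10 mm thick, on which the block's keel stands; two rails along y, inner faces 13.2 mm, outer 20.2 mm from the centre line, tops at 40 mm; fixed pocket ends 1.2 mm from the foot in y, up to z = 27.5 mm. Highest point 44.5 mm (ribs on the catches).
- holder_top (a point): Point on the holder's axis at the height of the catches' flat tops, 42 mm above the bench. The catches (24 mm wide, z 28 to 42 mm) reach 4.5 mm over the foot on both sides, 0.5 mm from the stem: a straight pull stops dead after about 6 mm. With both back more than 4.5 mm the block lifts straight out freely.
- holder_left (a joint): Blue catch at the +y end of holder: m pushed outwards (to +y), 0 closed, 0.008 fully back; starts at 0 to 0.001. Stiff (about 12 N), no spring: stays where it is pushed. Leaning the block's top to +y makes the stem push it back; 0.2 to 0.25 rad from upright opens it by about 5 to 7 mm.
- holder_right (a joint): Blue catch at the -y end of holder, the mirror image: m pushed outwards (to -y), 0 closed, 0.008 fully back; starts at 0 to 0.001. Leaning the block's top to -y pushes it back.
- spare_block: The other tooth block, the same but with a plain white tooth without a cavity; stays in its holder. Origin at the centre of its underside.
- spare_holder: The other holder, same make and frame as holder, holding spare_block. Bolted down.
- cup: Black paper cup, 76 mm across, 95 mm tall, bystander. Origin under its centre.
- pencil: Orange pencil lying on the bench, 163 mm long along its x, 8 mm thick, bystander. Origin on the bench under its middle.
- case: Black instrument case 110 x 80 x 44 mm, bystander. Origin under its centre.
- bur_stand: Small steel bur stand 70 x 50 mm, 32 mm tall, bystander. Origin under its centre.
- cradle: Black handpiece cradle 50 x 100 mm, about 40 mm tall, bystander. Origin under its centre.
Things that resemble listed ones, but are neither listed nor needed, are in the scene too. Leave any red look-alike of the holder alone.

How it is judged:
By the outcome, as a careful person would: the job done as asked, in the order asked, and still so for the second after the job is handed in, while the arm keeps its last pose, push and grip.
It also fails if it takes over 42 s, if anything falls off the work surface, if the arm or the gripper's body presses on something with over 40 N, if the wrist force passes 120 N, or if a joint passes its speed limit or range.

## Working session

There is one attempt and no reset: what is moved stays moved. The work goes in short steps, Python scripts to look and compute and a tool call to move; the robot and the scene stay as the last step left them, time stands still between calls to the robot, and variables do not carry over. Pictures are saved under pics/ and viewed, and the job is handed in when it is done.

Besides the shell and the picture viewer there is one more tool, called as a command line: name --argument value ..., lists and objects as JSON in quotes. apply_moves: Moves the arm, as the interface text tells. Its arguments: {"type":"object","properties":{"series":{"type":"string"},"force":{"type":"number"}},"required":["series"]}

```bash
mkdir -p pics; ls; python3 - <<'E'
from bench import *
import cv2
for n in ["scene","side","wrist"]:
    ci=camera_info(n); print(n,ci); cv2.imwrite(f"pics/{n}0.png",grab_frame(n))
print(get_obs())
E
```

```text
pics
scene {'fov_y': 54.245167339121515, 'cx': 255.4944172181782, 'cy': 188.32219708349842, 'D': array([-0.08822727,  0.        ,  0.        ,  0.        ,  0.        ]), 'rvec': array([ 2.07206288,  0.97279368, -0.434604  ]), 'tvec': array([-0.35566842, -0.19883612,  1.57888678])}
side {'fov_y': 42.53895111541486, 'cx': 252.87767969658367, 'cy': 193.6189492368548, 'D': array([0.00593363, 0.        , 0.        , 0.        , 0.        ]), 'rvec': array([ 0.88744909, -2.29702426,  1.26827762]), 'tvec': array([0.41194624, 0.26169467, 1.03568484])}
wrist {'fov_y': 61.54281471980358, 'cx': 254.80657695167565, 'cy': 197.04989992161586, 'D': array([-0.05468571,  0.        ,  0.        ,  0.        ,  0.        ]), 'rvec': array([-2.82377574e+00, -1.04022431e-03,  3.50222484e-03]), 'tvec': array([-0.67352401, -0.03969548,  0.38092765])}
{'clock': 0.15, 'joints': array([-0.10809037,  0.47759611,  0.02235615,  1.5562127 , -0.01152213,
        1.10931754, -0.08312545]), 'qvel': array([ 3.23535769e-04, -1.55594332e-03,  1.40114476e-03, -4.94173152e-03,
        1.31125991e-03, -1.27825027e-03,  4.24627399e-05]), 'tau': array([ 1.55385478e-03, -5.96924365e+01,  1.60940632e+00, -2.81490952e+01,
        1.26662746e-02,  6.56643446e-03,  5.58682734e-05]), 'tcp_pos': array([ 6.74507958e-01, -1.40631935e-05,  2.07263650e-01]), 'orientation': array([ 1.20850118,  1.21015544, -1.21029802]), 'contact_force': array([ 0.7153627 ,  0.42986799, -0.58486973]), 'moment': array([-0.00925463,  0.0331687 , -0.0302802 ]), 'grip_width': 0.08553758397110378}
```

View pics/scene0.png

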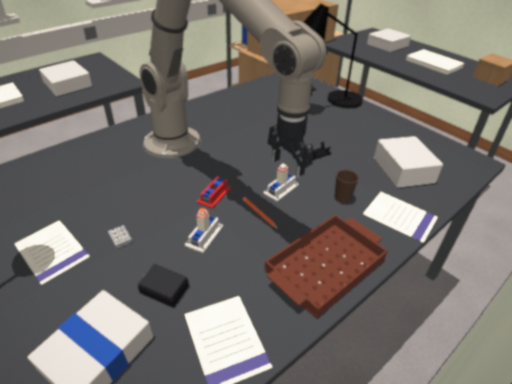

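View pics/side0.png

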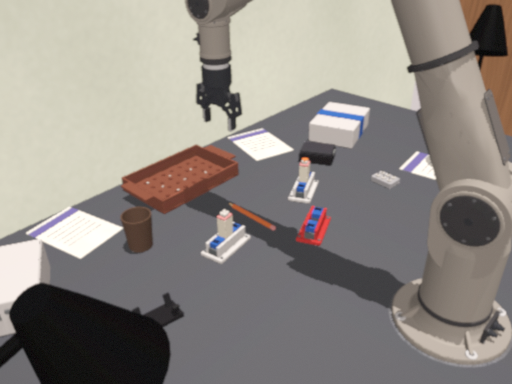

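View pics/wrist0.png

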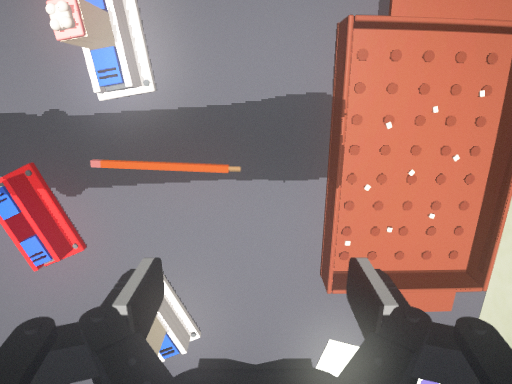

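```bash
python3 - <<'E'
import cv2,numpy as np
s=cv2.imread("pics/scene0.png");d=cv2.imread("pics/side0.png")
r=lambda im,x,y,w=64,h=72:cv2.resize(im[y:y+h,x:x+w],None,fx=6,fy=6,interpolation=cv2.INTER_CUBIC)[:, :380]
a=np.hstack([r(s,172,190),r(s,252,145)]);b=np.hstack([r(d,275,145),r(d,195,200)])
cv2.imwrite("pics/c1.png",a);cv2.imwrite("pics/c2.png",b)
E
```

```text
(no output)
```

View pics/c1.png

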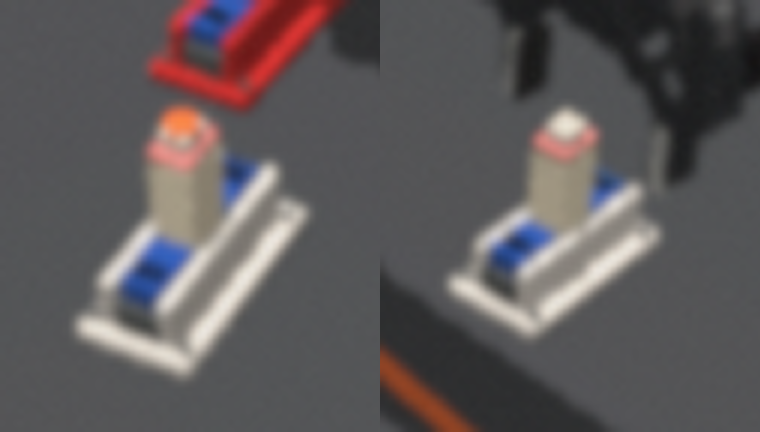

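View pics/c2.png

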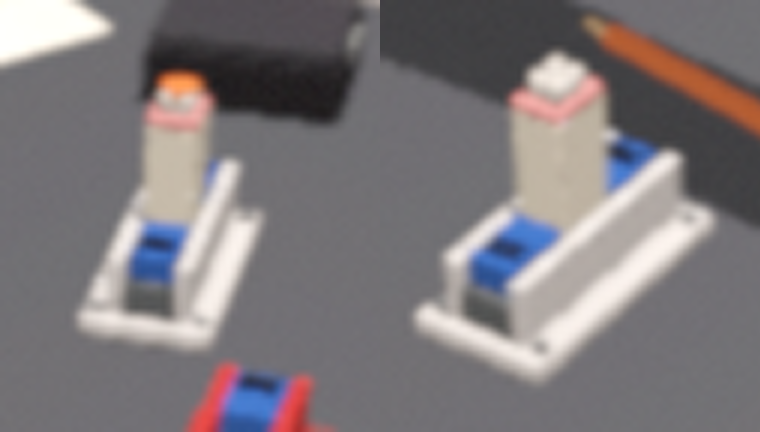

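Candidates: the cavity block is at scene (203,212) and side (305,160). The plain block is at scene (283,172) and side (225,222). The red look-alike holder, empty, is at scene (213,192). The crops show orange only on the first, so I choose that one and locate it next.

```bash
cat > h.py <<'E'
import cv2,numpy as np
from bench import *
def K(ci):
    f=192/np.tan(np.radians(ci["fov_y"]/2)); return np.array([[f,0,ci["cx"]],[0,f,ci["cy"]],[0,0,1.]])
def ray(ci,px):
    u=cv2.undistortPoints(np.array(px,float).reshape(-1,1,2),K(ci),ci["D"]).reshape(-1,2)
    R=cv2.Rodrigues(ci["rvec"])[0]; c=-R.T@ci["tvec"]
    return c,np.c_[u,np.ones(len(u))]@R
def plane(ci,px,z):
    c,d=ray(ci,px); return c+d*((z-c[2])/d[:,2])[:,None]
def proj(ci,P):
    return cv2.projectPoints(np.array(P,float).reshape(-1,1,3),ci["rvec"],ci["tvec"],K(ci),ci["D"])[0].reshape(-1,2)
def tri(c1,p1,c2,p2):
    a,d=ray(c1,p1);b,e=ray(c2,p2);d=d[0];e=e[0]
    st=np.linalg.lstsq(np.c_[d,-e],b-a,rcond=None)[0]
    p,q=a+d*st[0],b+e*st[1]; return (p+q)/2,np.linalg.norm(p-q)
E
python3 - <<'E'
from h import *
box={"scene":(180,195,225,260),"side":(285,150,330,205)}
C={};P={}
for n in box:
    im=cv2.imread(f"pics/{n}0.png");ci=C[n]=camera_info(n);x0,y0,x1,y1=box[n]
    h=cv2.cvtColor(im,cv2.COLOR_BGR2HSV)
    m=np.zeros(im.shape[:2],np.uint8);m[y0:y1,x0:x1]=255
    o=cv2.inRange(h,(5,150,150),(20,255,255))&m
    M=cv2.moments(o,True);P[n]=(M["m10"]/M["m00"],M["m01"]/M["m00"])
    print(n,P[n],M["m00"],plane(ci,P[n],.108))
    b=cv2.inRange(h,(100,120,80),(125,255,255))&m
    nn,l,st,ce=cv2.connectedComponentsWithStats(b)
    for i in range(1,nn):
        if st[i,4]>8: print(" blue",ce[i],st[i],plane(ci,ce[i],.042))
print(tri(C["scene"],P["scene"],C["side"],P["side"]))
# plate corners, read from the crops (6x)
sc=np.array([[78,325],[188,373],[306,212]])/6+[172,190]
sd=np.array([[80,320],[212,345],[262,213]])/6+[275,145]
for n,c in(("scene",sc),("side",sd)):
    W=plane(C[n],c,.010);print(n,W,np.linalg.norm(np.diff(W,axis=0),axis=1),np.arctan2(*(W[2]-W[1])[[1,0]]))
    print((W[0]+W[2])/2)
E
```

```text
scene (201.71428571428572, 209.5) 14.0 [[ 0.53988502 -0.20101829  0.108     ]]
 blue [210.93333333 218.93333333] [210 217   4   6  15] [[ 0.53058686 -0.16592052  0.042     ]]
 blue [197.14545455 234.74545455] [193 230  10  11  55] [[ 0.56039973 -0.23660565  0.042     ]]
side (305.0, 158.0) 15.0 [[ 0.54740363 -0.20948921  0.108     ]]
 blue [300.67307692 186.84615385] [297 183   8   9  52] [[ 0.52285169 -0.1615252   0.042     ]]
(array([ 0.54321102, -0.2033235 ,  0.11178698]), np.float64(0.0006398833787141886))
scene [[ 0.54291486 -0.27144534  0.01      ]
 [ 0.60347168 -0.24652306  0.01      ]
 [ 0.5498989  -0.1351312   0.01      ]] [0.06548472 0.12360497] 2.0190799093111105
[ 0.54640688 -0.20328827  0.01      ]
side [[ 0.54190404 -0.12991644  0.01      ]
 [ 0.48072661 -0.15397758  0.01      ]
 [ 0.53685212 -0.27000596  0.01      ]] [0.06573901 0.1288901 ] -1.1202555157618501
[ 0.53937808 -0.1999612   0.01      ]
```

```bash
cat >> h.py <<'E'
from scipy.spatial.transform import Rotation as Ro
def deltas(goal,yaw):
    "tool-frame shift and turn to tool down at goal with tool y at world yaw"
    o=get_obs();R0=Ro.from_rotvec(o["orientation"]).as_matrix()
    y=np.array([np.cos(yaw),np.sin(yaw),0]);x=np.array([0,0,-1.]);G=np.c_[x,y,np.cross(x,y)]
    return Ro.from_matrix(R0.T@G).as_rotvec(),R0.T@(np.array(goal)-o["tcp_pos"])
E
python3 - <<'E'
from h import *
ci=camera_info("wrist");R=cv2.Rodrigues(ci["rvec"])[0];print("cam",-R.T@ci["tvec"])
print(plane(ci,[[256,192],[256,300],[256,384]],.042)-get_obs()["tcp_pos"])
yaw=2.02-np.pi
off=Ro.from_euler('z',yaw).apply(plane(ci,[[256,192]],.05)[0]-get_obs()["tcp_pos"]);off[2]=0
print(off)
print(deltas(np.array([.543,-.2015,.208])-off,yaw), deltas([.543,-.2015,.208],yaw))
E
```

```text
cam [0.67449415 0.08155232 0.372678  ]
[[ 0.00054525 -0.02149736 -0.16526365]
 [ 0.00075673 -0.15876612 -0.16526365]
 [ 0.00098311 -0.29608844 -0.16526365]]
[-0.01688774 -0.00873142  0.        ]
(array([1.12155699e+00, 8.60574406e-04, 1.20682232e-03]), array([-0.00055962, -0.11461429,  0.19275864])) (array([1.12155699e+00, 8.60574406e-04, 1.20682232e-03]), array([-0.0005352 , -0.1315017 ,  0.20149065]))
```

apply_moves --series "0.18 0 0 0 -0.022 0.034 1; 0.36 0 0 0 -0.044 0.068 1; 0.54 0 0 0 -0.066 0.1 1; 0.72 0 0 0 -0.088 0.134 1; 0.9 0 0 0 -0.11 0.168 1; 1.06 0 0 0 -0.125 0.19 1; 1.12 0 0 0 -0.131 0.201 1; 1.12 0 0 0 -0.131 0.201 1; 1.12 0 0 0 -0.131 0.201 1"

```text
clock: 1.27
tcp_pos: [0.5449, -0.1995, 0.2079]
orientation: [1.97, 0.456, -1.969]
contact_force: [0.5, -0.1, -0.3]
grip_width: 0.0849
```

```bash
python3 - <<'E'
from h import *
import pickle
ci=camera_info("wrist");im=grab_frame("wrist");pickle.dump(ci,open("w1.pkl","wb"))
cv2.imwrite("pics/wrist1.png",im);o=get_obs();print(o["tcp_pos"],o["contact_force"],o["clock"])
E
```

```text
[ 0.54489403 -0.19945002  0.20784385] [ 0.11787028  1.12932474 -0.8183795 ] 1.325
```

View pics/wrist1.png

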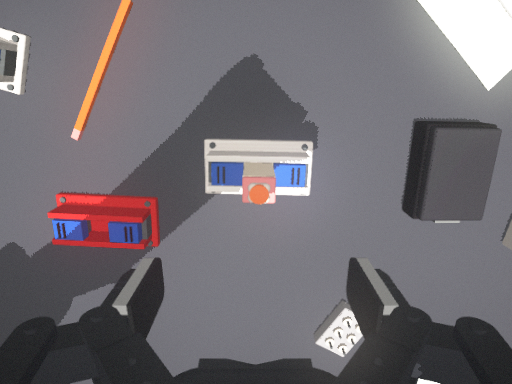

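The holder fills the middle of the view. Its plate corners are at about (205,140) and (313,140), and its catches at about (227,173) and (292,175). The orange cavity is at (259,194).

```bash
python3 - <<'E'
from h import *
import pickle
ci=pickle.load(open("w1.pkl","rb"));im=cv2.imread("pics/wrist1.png");h=cv2.cvtColor(im,cv2.COLOR_BGR2HSV)
m=np.zeros(im.shape[:2],np.uint8);m[130:215,195:325]=255
o=cv2.inRange(h,(3,170,150),(20,255,255))&m
M=cv2.moments(o,True);c=(M["m10"]/M["m00"],M["m01"]/M["m00"]);print("cav",c,plane(ci,c,.109))
b=cv2.inRange(h,(100,120,60),(125,255,255))&m
nn,l,st,ce=cv2.connectedComponentsWithStats(b)
B=[]
for i in range(1,nn):
    if st[i,4]>60:
        x,y,w,hh=st[i,:4];print("blue",st[i],ce[i],plane(ci,ce[i],.042)[0]);B.append(plane(ci,ce[i],.042)[0])
d=B[0]-B[1];print("yaw",np.degrees(np.arctan2(d[1],d[0])),(B[0]+B[1])/2,np.linalg.norm(d))
W=plane(ci,[[205,140],[313,140]],.010);d=W[0]-W[1];print(W,np.linalg.norm(d),np.degrees(np.arctan2(d[1],d[0])))
n=np.array([d[1],-d[0],0])/np.linalg.norm(d)
for s in(1,-1):print("centre",W.mean(0)+s*n*.032)
cv2.imwrite("pics/w1c.png",cv2.resize(im[130:215,195:325],None,fx=6,fy=6,interpolation=cv2.INTER_CUBIC))
C=np.array([.5443,-.2005,0]);print(proj(ci,[[.5443,-.2005,.109]]))
E
```

```text
Traceback (most recent call last):
ZeroDivisionError: float division by zero
```

```bash
cat > m.py <<'E'
from h import *
import pickle
ci=pickle.load(open("w1.pkl","rb"));im=cv2.imread("pics/wrist1.png");h=cv2.cvtColor(im,cv2.COLOR_BGR2HSV)
print(im[194,259],h[194,259])
m=np.zeros(im.shape[:2],np.uint8);m[130:215,195:325]=255
o=cv2.inRange(h,(0,190,120),(20,255,255))&m
M=cv2.moments(o,True);c=(M["m10"]/M["m00"],M["m01"]/M["m00"]);print("cav",c,plane(ci,c,.109))
b=cv2.inRange(h,(100,120,60),(125,255,255))&m
nn,l,st,ce=cv2.connectedComponentsWithStats(b)
B=[]
for i in range(1,nn):
    if st[i,4]>60:
        print("blue",st[i],ce[i],plane(ci,ce[i],.042)[0]);B.append(plane(ci,ce[i],.042)[0])
B=sorted(B,key=lambda p:-p[1])
d=B[0]-B[1];print("yaw",np.degrees(np.arctan2(d[1],d[0])),(B[0]+B[1])/2,np.linalg.norm(d))
W=plane(ci,[[205,140],[313,140]],.010);d=W[0]-W[1];print(W,np.linalg.norm(d),np.degrees(np.arctan2(d[1],d[0])))
n=np.array([d[1],-d[0],0])/np.linalg.norm(d)
for s in(1,-1):print("centre",W.mean(0)+s*n*.032)
cv2.imwrite("pics/w1c.png",cv2.resize(im[130:215,195:325],None,fx=6,fy=6,interpolation=cv2.INTER_CUBIC))
E
python3 m.py
```

```text
[ 85 128 237] [  8 164 237]Traceback (most recent call last):
  File "m.py", line 7, in <module>
    M=cv2.moments(o,True);c=(M["m10"]/M["m00"],M["m01"]/M["m00"]);print("cav",c,plane(ci,c,.109))
                             ~~~~~~~~^~~~~~~~~
ZeroDivisionError: float division by zero
```

```bash
sed -i 's/(0,190,120)/(6,130,150)/' m.py; python3 m.py
```

```text
[ 85 128 237] [  8 164 237]
cav (258.6289752650177, 193.98939929328623) [[ 0.54233296 -0.20277399  0.109     ]]
blue [211 162  32  23 609] [227.22660099 173.16912972] [ 0.52959865 -0.17281537  0.042     ]
blue [274 164  32  23 585] [289.44615385 174.11282051] [ 0.55761093 -0.23235608  0.042     ]
yaw 115.1957051045702 [ 0.54360479 -0.20258573  0.042     ] 0.06580109930127241
[[ 0.54510477 -0.13529726  0.01      ]
 [ 0.59851819 -0.24436268  0.01      ]] 0.12144240818718767 116.09272240998808
centre [ 0.60055015 -0.17575556  0.01      ]
centre [ 0.54307281 -0.20390437  0.01      ]
```

View pics/w1c.png

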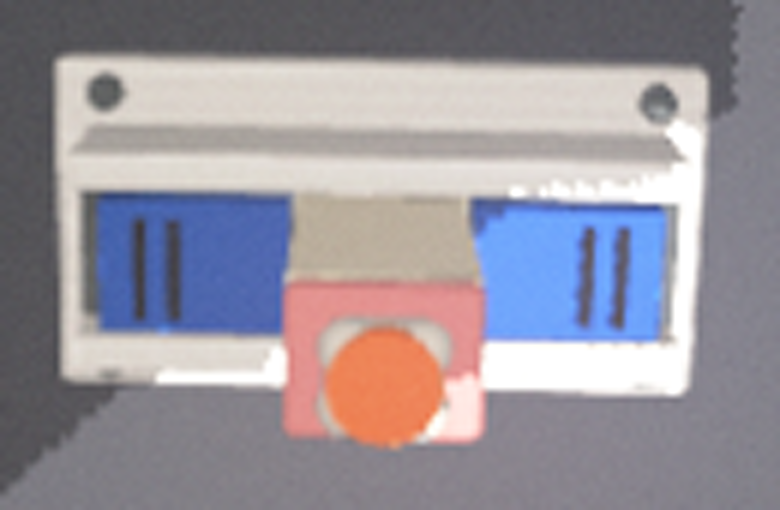

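```bash
python3 - <<'E'
from h import *
import pickle
ci=pickle.load(open("w1.pkl","rb"))
W=plane(ci,[[204.5,139.2],[313,141.3]],.010);d=W[0]-W[1];print(np.degrees(np.arctan2(d[1],d[0])),np.linalg.norm(d),W.mean(0)-np.array([d[1],-d[0],0])/np.linalg.norm(d)*.032)
o=get_obs();y=Ro.from_rotvec(o["orientation"]).as_matrix();print(np.degrees(np.arctan2(y[1,1],y[0,1])),y[:,0])
for z in(.12,.06):print(deltas([.543,-.2028,z],np.radians(115.1-180)))
E
```

```text
114.98492787882239 0.12206443532855765 [ 0.54245591 -0.20326974  0.01      ]
-63.95739835979091 [ 1.47204140e-04  6.20099175e-04 -9.99999797e-01]
(array([ 0.0164514 , -0.00040045,  0.00049583]), array([0.08784147, 0.00222156, 0.00320803]))
(array([ 0.0164514 , -0.00040045,  0.00049583]), array([0.14784146, 0.00225111, 0.0032323 ]))
```

apply_moves --series "0.008 0 0 0.02 0.001 0.0015 1; 0.016 0 0 0.05 0.002 0.003 1; 0.016 0 0 0.08 0.002 0.003 1; 0.016 0 0 0.11 0.002 0.003 1; 0.016 0 0 0.135 0.002 0.003 1; 0.016 0 0 0.148 0.002 0.003 1; 0.016 0 0 0.148 0.002 0.003 1; 0.016 0 0 0.148 0.002 0.003 1" --force 20

```text
clock: 2.33
tcp_pos: [0.5431, -0.2041, 0.0609]
orientation: [1.982, 0.437, -1.979]
contact_force: [-0.2, 0.4, 0.8]
grip_width: 0.0855
```

```bash
python3 - <<'E'
from h import *
cv2.imwrite("pics/wrist2.png",grab_frame("wrist"));cv2.imwrite("pics/side2.png",grab_frame("side")[100:250,220:400].repeat(4,0).repeat(4,1))
o=get_obs();print(o["tcp_pos"],o["contact_force"],deltas([.5428,-.203,.06],np.radians(115.05-180)))
E
```

```text
[ 0.54305751 -0.20430401  0.06108887] [0.01512915 0.38678432 0.44773508] (array([-0.00225782, -0.00163693, -0.00119283]), array([ 0.00108785, -0.0012924 , -0.00031415]))
```

View pics/wrist2.png

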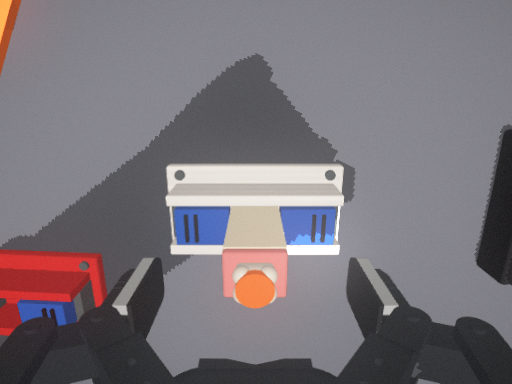

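View pics/side2.png

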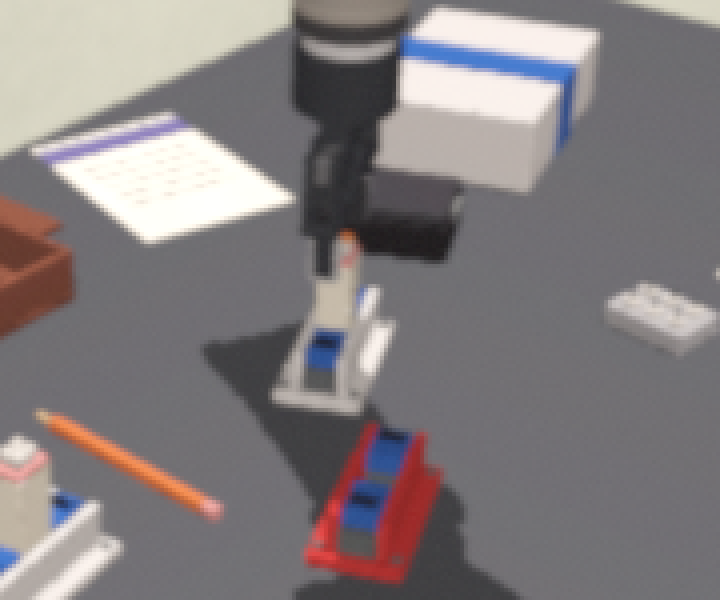

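```bash
python3 - <<'E'
from h import *
ci=camera_info("wrist");im=cv2.imread("pics/wrist2.png");h=cv2.cvtColor(im,cv2.COLOR_BGR2HSV)
m=np.zeros(im.shape[:2],np.uint8);m[240:310,220:290]=255
o=cv2.inRange(h,(6,130,120),(20,255,255))&m
M=cv2.moments(o,True);c=(M["m10"]/M["m00"],M["m01"]/M["m00"]);p=plane(ci,c,.109)[0];print(c,p)
s=get_obs();print(Ro.from_rotvec(s["orientation"]).inv().apply(p-s["tcp_pos"]))
W=plane(ci,[[174,206],[335,206],[174,244],[335,244]],.042)
print(Ro.from_rotvec(s["orientation"]).inv().apply(W-s["tcp_pos"]), Ro.from_rotvec(s["orientation"]).inv().apply(W.mean(0)-s["tcp_pos"]))
E
```

```text
(254.56980802792322, 289.40750436300175) [ 0.54269121 -0.20281658  0.109     ]
[-0.04791234 -0.00144622 -0.00037305]
[[ 0.01905135 -0.05069613 -0.01392683]
 [ 0.01916839  0.04756182 -0.01393448]
 [ 0.01900684 -0.05275888  0.01174347]
 [ 0.01912878  0.04962564  0.01174305]] [ 0.01908884 -0.00156689 -0.0010937 ]
```

Block axis sits at ty −1.4 mm, tz −0.6 mm. I'll correct for that and close gently.

apply_moves --series "0 0 0 0 -0.0014 -0.0005 1; 0 0 0 0 -0.0014 -0.0005 0.5; 0 0 0 0 -0.0014 -0.0005 0.3; 0 0 0 0 -0.0014 -0.0005 0.2; 0 0 0 0 -0.0014 -0.0005 0.2; 0 0 0 0 -0.0014 -0.0005 0.1; 0 0 0 0 -0.0014 -0.0005 0; 0 0 0 0 -0.0014 -0.0005 0" --force 25

```text
clock: 3.42
tcp_pos: [0.5422, -0.2028, 0.0602]
orientation: [1.981, 0.437, -1.98]
contact_force: [0.4, -0.5, 2.2]
grip_width: 0.0293
```

apply_moves --series "0 0 0 0 0 0 0; 0 0 0 0 0 0 0; 0 0 0 0 0 0 0" --force 60

```text
clock: 3.8
tcp_pos: [0.5423, -0.2028, 0.0603]
orientation: [1.981, 0.437, -1.98]
contact_force: [-0.2, -1.2, 5.4]
grip_width: 0.0289
```

```bash
python3 - <<'E'
from h import *
cv2.imwrite("pics/wrist3.png",grab_frame("wrist"))
o=get_obs();print(o["clock"],o["tcp_pos"],o["contact_force"],o["moment"],o["grip_width"]);y=Ro.from_rotvec(o["orientation"]).as_matrix();print(y)
E
```

```text
3.85 [ 0.54231484 -0.20277882  0.06029697] [ 0.57560598 -0.28312491  4.61726874] [-0.22690881  0.12714254 -0.01321371] 0.028749328603933214
[[ 5.90325419e-04  4.21223227e-01 -9.06956804e-01]
 [-2.21103519e-04 -9.06956885e-01 -4.21223408e-01]
 [-9.99999801e-01  4.49190226e-04 -4.42265766e-04]]
```

View pics/wrist3.png

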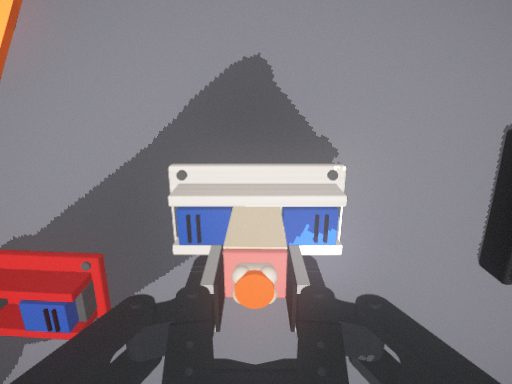

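apply_moves --series "0 0 -0.03 -0.0001 0.0015 0 0; 0 0 -0.06 -0.0002 0.003 0 0; 0 0 -0.09 -0.0002 0.0045 0 0; 0 0 -0.12 -0.0002 0.006 0 0; 0 0 -0.12 -0.0002 0.006 0 0; 0 0 -0.12 -0.0002 0.006 0 0" --force 80

```text
clock: 4.6
tcp_pos: [0.5444, -0.2068, 0.0605]
orientation: [1.998, 0.573, -2.053]
contact_force: [-1.4, 1.8, 9.0]
grip_width: 0.0277
```

```bash
cat >> h.py <<'E'
def status(tag):
    im=grab_frame("wrist");cv2.imwrite(f"pics/{tag}.png",im)
    o=get_obs();R=Ro.from_rotvec(o["orientation"]).as_matrix();print(tag,o["clock"],o["tcp_pos"].round(4),"F",o["contact_force"].round(1),"M",o["moment"].round(2),o["grip_width"].round(4))
    Y=np.array([.4224,-.9064,0]);X=np.array([-.9064,-.4224,0]);print("lean to tool+y",np.arcsin(-R[:,0]@Y).round(3),"lean x",np.arcsin(R[:,0]@X).round(3),"along",((o["tcp_pos"]-[.5423,-.2028,.0603])@Y).round(4))
E
python3 -c "
from h import *
status('r1')"
```

```text
Traceback (most recent call last):
  File "h.py", line 25, in status
    o=get_obs();R=Ro.from_rotvec(o["orientation"]).as_matrix();print(tag,o["clock"],o["tcp_pos"].round(4),"F",o["contact_force"].round(1),"M",o["moment"].round(2),o["grip_width"].round(4))
                                                                                                                                                                   ^^^^^^^^^^^^^^^^^^^^^
AttributeError: 'float' object has no attribute 'round'
```

View pics/r1.png

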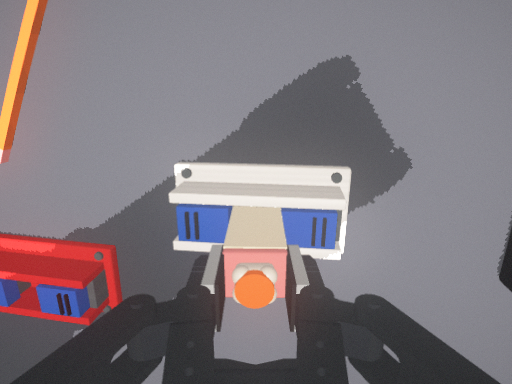

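```bash
sed -i 's/o\["grip_width"\].round(4)/round(o["grip_width"],4)/' h.py; python3 -c "
from h import *
status('r1b')"
```

```text
r1b 4.7 [ 0.5444 -0.2068  0.0605] F [-2.   2.   8.3] M [0.72 0.49 0.01] 0.028
lean to tool+y 0.123 lean x -0.0 along 0.0045
```

apply_moves --series "0 0 -0.03 0.0001 0.0016 0 0; 0 0 -0.06 0.0003 0.0032 0 0; 0 0 -0.09 0.0008 0.0048 0 0; 0 0 -0.11 0.001 0.006 0 0; 0 0 -0.115 0.0012 0.0065 0 0; 0 0 -0.115 0.0012 0.0065 0 0; 0 0 -0.115 0.0012 0.0065 0 0"

```text
clock: 5.58
tcp_pos: [0.5469, -0.2113, 0.0599]
orientation: [2.009, 0.707, -2.118]
contact_force: [-4.2, 4.0, 18.5]
grip_width: 0.0282
```

```bash
python3 -c "
from h import *
status('r2')"
```

```text
r2 5.625 [ 0.547  -0.2113  0.0599] F [-3.6  4.  18.3] M [1.76 1.44 0.07] 0.0279
lean to tool+y 0.241 lean x -0.001 along 0.0097
```

View pics/r2.png

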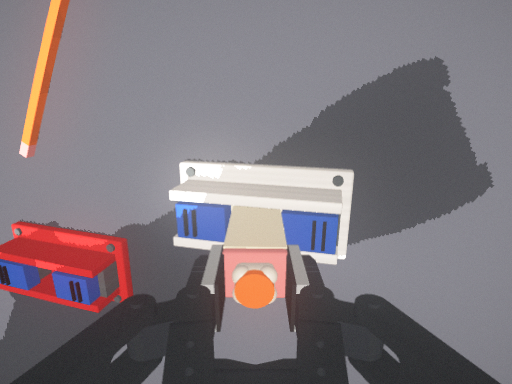

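apply_moves --series "0 0 0 -0.0005 0.001 0 0; 0 0 0 -0.001 0.0025 0 0; 0 0 0 -0.001 0.003 0 0; 0 0 0 -0.001 0.003 0 0"

```text
clock: 6.12
tcp_pos: [0.5472, -0.2118, 0.0598]
orientation: [2.008, 0.712, -2.121]
contact_force: [-6.6, 8.4, 17.9]
grip_width: 0.0281
```

```bash
python3 -c "
from h import *
status('r3')
cv2.imwrite('pics/side3.png',cv2.resize(grab_frame('side')[140:220,270:350],None,fx=7,fy=7,interpolation=2))"
```

```text
r3 6.175 [ 0.5471 -0.2118  0.0598] F [-5.4  7.7 19.8] M [2.87 1.92 0.12] 0.0283
lean to tool+y 0.245 lean x 0.0 along 0.0102
```

View pics/r3.png

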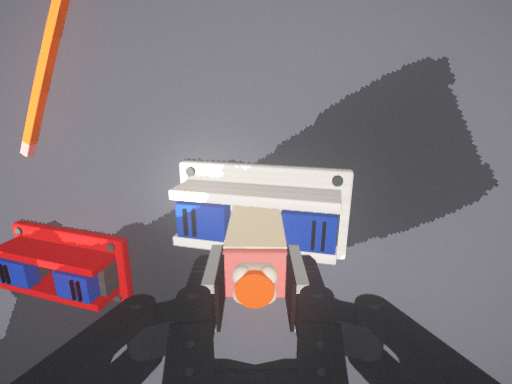

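View pics/side3.png

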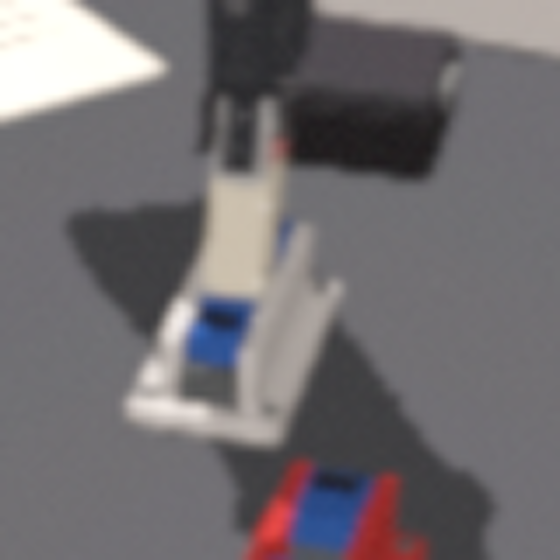

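apply_moves --series "0 0 0.03 0.0001 -0.0035 0 0; 0 0 0.06 0.0003 -0.006 0 0; 0 0 0.09 0.0006 -0.008 0 0; 0 0 0.12 0.001 -0.0095 0 0; 0 0 0.15 0.0012 -0.011 0 0; 0 0 0.18 0.0015 -0.0126 0 0; 0 0 0.21 0.0018 -0.014 0 0; 0 0 0.235 0.0021 -0.0154 0 0; 0 0 0.235 0.0021 -0.0154 0 0; 0 0 0.235 0.0021 -0.0154 0 0"

```text
clock: 7.48
tcp_pos: [0.5425, -0.2024, 0.0604]
orientation: [1.982, 0.438, -1.981]
contact_force: [0.0, 0.4, 6.4]
grip_width: 0.0279
```

```bash
python3 -c "
from h import *
status('r4')
im=cv2.imread('pics/r4.png');cv2.imwrite('pics/r4c.png',cv2.resize(im[155:260,160:360],None,fx=4,fy=4,interpolation=2))"
```

```text
r4 7.525 [ 0.5425 -0.2024  0.0604] F [-0.4  0.1  6. ] M [0.23 0.11 0.03] 0.0282
lean to tool+y 0.001 lean x -0.001 along -0.0003
```

View pics/r4c.png

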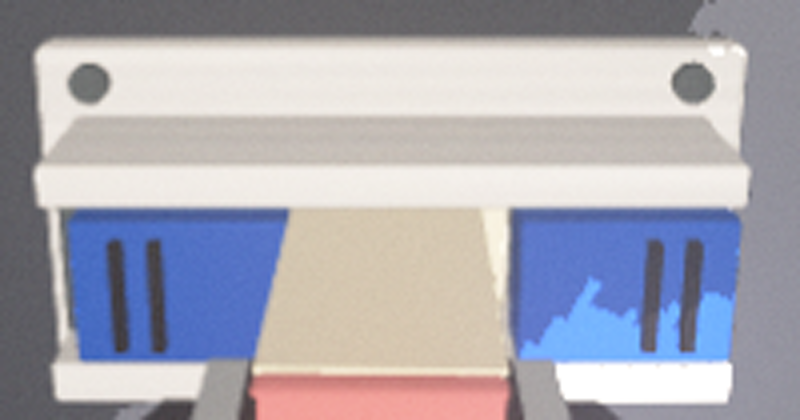

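```bash
cat >> h.py <<'E'
def catches(f):
    "blue-patch row profile on a middle row -> edges in holder y (tool+y), z=.042, using the camera pose now"
    ci=camera_info("wrist");im=cv2.imread(f);h=cv2.cvtColor(im,cv2.COLOR_BGR2HSV)
    b=cv2.inRange(h,(98,90,40),(128,255,255));b[:190]=0;b[260:]=0;b[:,:150]=0;b[:,370:]=0
    b=cv2.morphologyEx(b,cv2.MORPH_CLOSE,np.ones((3,9)))
    n,l,st,ce=cv2.connectedComponentsWithStats(b)
    for i in range(1,n):
        if st[i,4]>300:
            ys=int(st[i,1]+2);r=[]
            for y in range(st[i,1]+4,st[i,1]+st[i,3]-4,3):
                xs=np.where(l[y]==i)[0];W=plane(ci,[[xs[0]-.5,y],[xs[-1]+.5,y]],.042)
                r.append((W-[.5426,-.203,0])@np.array([.4224,-.9064,0])*1000)
            print(np.median(r,0).round(1),st[i,:4])
E
python3 -c "
from h import *
catches('pics/r4.png')
catches('pics/wrist3.png')"
```

```text
[-50.  -18.8] [177 207  55  38]
[18.7 53.2] [288 207  57  38]
[-50.4 -18.8] [176 207  56  38]
[15.8 49. ] [283 207  56  38]
```

apply_moves --series "0 0 0.03 -0.0001 -0.0018 0 0; 0 0 0.06 -0.0002 -0.0036 0 0; 0 0 0.09 -0.0002 -0.0054 0 0; 0 0 0.12 -0.0002 -0.0072 0 0; 0 0 0.15 0 -0.009 0 0; 0 0 0.18 0.0002 -0.0108 0 0; 0 0 0.21 0.0005 -0.0128 0 0; 0 0 0.24 0.0008 -0.015 0 0; 0 0 0.25 0.001 -0.017 0 0; 0 0 0.25 0.001 -0.017 0 0; 0 0 0.25 0.001 -0.018 0 0; 0 0 0.25 0.001 -0.018 0 0"

```text
clock: 9.02
tcp_pos: [0.5377, -0.1914, 0.0615]
orientation: [1.934, 0.169, -1.818]
contact_force: [5.0, -13.6, 5.2]
grip_width: 0.0279
```

```bash
python3 -c "
from h import *
status('r5')
im=cv2.imread('pics/r5.png');cv2.imwrite('pics/r5c.png',cv2.resize(im[150:270,160:360],None,fx=4,fy=4,interpolation=2))"
```

```text
r5 9.075 [ 0.5376 -0.1914  0.0614] F [  5.8 -14.6   4.7] M [-3.68 -1.44 -0.08] 0.0279
lean to tool+y -0.258 lean x -0.004 along -0.0123
```

View pics/r5c.png

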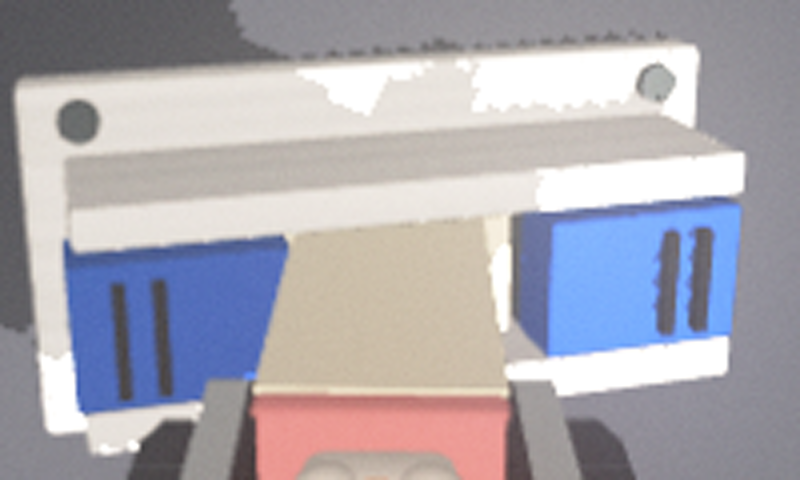

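apply_moves --series "0 0 -0.03 0.0004 0.0045 0 0; 0 0 -0.06 0.0008 0.007 0 0; 0 0 -0.09 0.0012 0.009 0 0; 0 0 -0.12 0.0016 0.0108 0 0; 0 0 -0.15 0.002 0.0125 0 0; 0 0 -0.18 0.0024 0.0142 0 0; 0 0 -0.21 0.0029 0.016 0 0; 0 0 -0.24 0.0033 0.0174 0 0; 0 0 -0.25 0.0035 0.0177 0 0; 0 0 -0.25 0.0035 0.0177 0 0; 0 0 -0.25 0.0035 0.0177 0 0"

```text
clock: 10.45
tcp_pos: [0.5425, -0.2027, 0.0604]
orientation: [1.982, 0.438, -1.98]
contact_force: [1.3, -2.3, 5.4]
grip_width: 0.0284
```

```bash
python3 -c "
from h import *
status('r6');catches('pics/r6.png')
im=cv2.imread('pics/r6.png');cv2.imwrite('pics/r6c.png',cv2.resize(im[155:260,160:360],None,fx=4,fy=4,interpolation=2))"
```

```text
r6 10.5 [ 0.5425 -0.2027  0.0604] F [ 1.1 -1.2  5.3] M [-0.56 -0.35 -0.02] 0.0279
lean to tool+y 0.0 lean x -0.001 along 0.0
[-56.4 -21.5] [166 207  58  39]
[18.6 53.2] [288 207  57  38]
```

View pics/r6c.png

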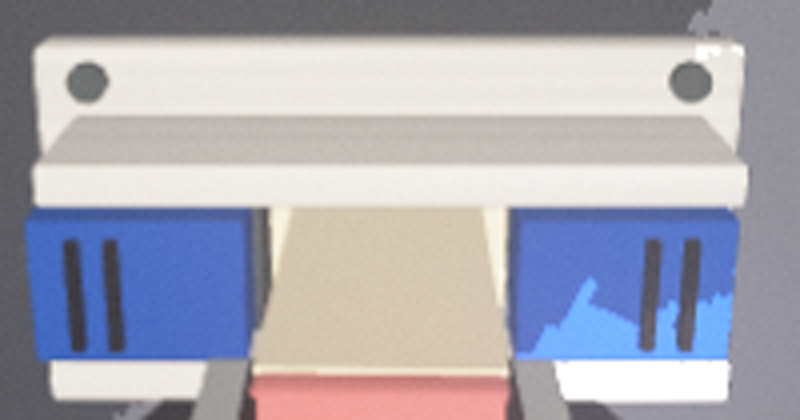

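The left catch went back about 6.4 mm, but the right only about 4.2 mm. I'll rock to the right again, harder.

apply_moves --series "0 0 -0.03 -0.0001 0.0018 0 0; 0 0 -0.06 -0.0002 0.0036 0 0; 0 0 -0.09 -0.0002 0.0054 0 0; 0 0 -0.12 -0.0002 0.0072 0 0; 0 0 -0.15 0 0.009 0 0; 0 0 -0.18 0.0002 0.0108 0 0; 0 0 -0.21 0.0004 0.0128 0 0; 0 0 -0.24 0.0006 0.015 0 0; 0 0 -0.25 0.0008 0.018 0 0; 0 0 -0.25 0.0008 0.02 0 0; 0 0 -0.25 0.0008 0.02 0 0; 0 0 -0.25 0.0008 0.02 0 0"

```text
clock: 12.0
tcp_pos: [0.5475, -0.2129, 0.0598]
orientation: [2.006, 0.737, -2.133]
contact_force: [-6.9, 11.0, 16.2]
grip_width: 0.0283
```

```bash
python3 -c "
from h import *
status('r7')
im=cv2.imread('pics/r7.png');cv2.imwrite('pics/r7c.png',cv2.resize(im[150:270,160:360],None,fx=4,fy=4,interpolation=2))"
```

```text
r7 12.05 [ 0.5475 -0.2129  0.0598] F [-6.  11.8 16.2] M [3.6  1.92 0.12] 0.0278
lean to tool+y 0.266 lean x 0.002 along 0.0114
```

View pics/r7c.png

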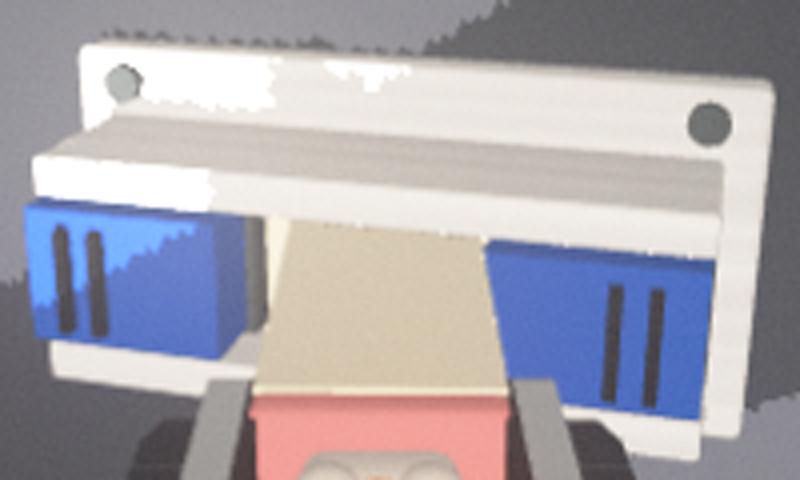

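apply_moves --series "0 0 0.03 0.0004 -0.006 0 0; 0 0 0.06 0.0009 -0.0085 0 0; 0 0 0.09 0.0014 -0.0105 0 0; 0 0 0.12 0.0019 -0.0125 0 0; 0 0 0.15 0.0024 -0.0143 0 0; 0 0 0.18 0.0029 -0.016 0 0; 0 0 0.21 0.0034 -0.0178 0 0; 0 0 0.24 0.004 -0.0192 0 0; 0 0 0.25 0.0042 -0.0196 0 0; 0 0 0.25 0.0042 -0.0196 0 0; 0 0 0.25 0.0042 -0.0196 0 0"

```text
clock: 13.42
tcp_pos: [0.542, -0.2019, 0.0604]
orientation: [1.981, 0.439, -1.981]
contact_force: [0.4, -0.2, 9.3]
grip_width: 0.0279
```

```bash
python3 -c "
from h import *
status('r8');catches('pics/r8.png')
im=cv2.imread('pics/r8.png');cv2.imwrite('pics/r8c.png',cv2.resize(im[155:260,160:360],None,fx=4,fy=4,interpolation=2))"
```

```text
r8 13.475 [ 0.542  -0.202   0.0604] F [ 0.7 -0.7  8.3] M [ 0.03 -0.    0.01] 0.0282
lean to tool+y 0.001 lean x -0.0 along -0.0009
[-56.6 -21.5] [167 207  58  38]
[19.4 54. ] [290 207  58  38]
```

View pics/r8c.png

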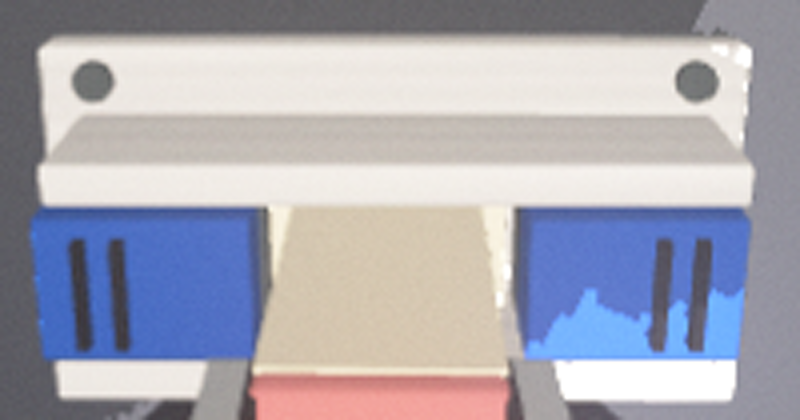

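The right catch is at about 5 mm, which is thin against the 4.5 mm limit. I'll rock that way once more with extra sideways push.

apply_moves --series "0 0 -0.04 -0.0003 0.0024 0 0; 0 0 -0.08 -0.0005 0.0048 0 0; 0 0 -0.12 -0.0006 0.0075 0 0; 0 0 -0.16 -0.0006 0.0105 0 0; 0 0 -0.2 -0.0006 0.0135 0 0; 0 0 -0.24 -0.0006 0.017 0 0; 0 0 -0.245 -0.0006 0.02 0 0; 0 0 -0.245 -0.0006 0.023 0 0; 0 0 -0.245 -0.0006 0.026 0 0; 0 0 -0.245 -0.0006 0.028 0 0; 0 0 -0.245 -0.0006 0.028 0 0; 0 0 -0.245 -0.0006 0.028 0 0"

```text
clock: 14.98
tcp_pos: [0.5483, -0.2153, 0.0599]
orientation: [2.001, 0.743, -2.137]
contact_force: [-9.3, 19.9, 14.4]
grip_width: 0.0278
```

```bash
python3 -c "
from h import *
status('r9')"
```

```text
r9 15.025 [ 0.5483 -0.2152  0.0599] F [-9.2 18.8 13.9] M [ 5.67  2.88 -0.02] 0.0276
lean to tool+y 0.27 lean x 0.006 along 0.0138
```

apply_moves --series "0 0 0.01 0.001 -0.008 0 0; 0 0 0.035 0.0025 -0.0135 0 0; 0 0 0.07 0.0035 -0.016 0 0; 0 0 0.11 0.0044 -0.0185 0 0; 0 0 0.15 0.0053 -0.021 0 0; 0 0 0.19 0.006 -0.0235 0 0; 0 0 0.23 0.0068 -0.026 0 0; 0 0 0.245 0.0073 -0.027 0 0; 0 0 0.245 0.0073 -0.027 0 0; 0 0 0.245 0.0073 -0.027 0 0"

```text
clock: 16.27
tcp_pos: [0.5419, -0.2025, 0.0604]
orientation: [1.981, 0.438, -1.981]
contact_force: [-0.9, 1.1, 7.1]
grip_width: 0.0278
```

```bash
python3 -c "
from h import *
status('r10');catches('pics/r10.png');print(deltas([.5425,-.203,.06],np.radians(115.05-180)))
im=cv2.imread('pics/r10.png');cv2.imwrite('pics/r10c.png',cv2.resize(im[155:260,160:360],None,fx=4,fy=4,interpolation=2))"
```

```text
r10 16.325 [ 0.542  -0.2025  0.0604] F [-0.6  1.3  5.8] M [ 0.29  0.29 -0.02] 0.028
lean to tool+y 0.0 lean x -0.0 along -0.0004
[-56.5 -21.5] [166 206  58  39]
[21.1 55.8] [292 207  58  38]
(array([-2.53965894e-03, -4.43842167e-05,  4.78969765e-04]), array([ 0.00040936,  0.00066052, -0.000289  ]))
```

View pics/r10c.png

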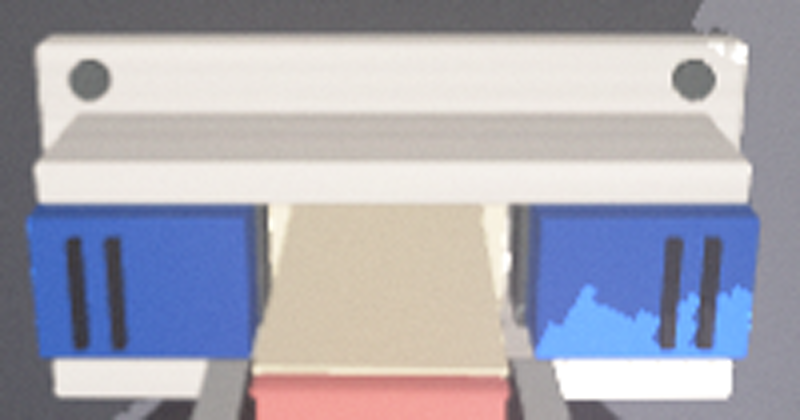

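Both catches are now about 6.3 mm back and look even. Lifting.

apply_moves --series "0 0 0 -0.003 0.0005 0 0; 0 0 0 -0.006 0.0005 0 0; 0 0 0 -0.009 0.0005 0 0; 0 0 0 -0.012 0.0005 0 0"

```text
clock: 16.82
tcp_pos: [0.5421, -0.2031, 0.0722]
orientation: [1.981, 0.438, -1.981]
contact_force: [1.1, 0.5, -1.5]
grip_width: 0.0277
```

```bash
python3 -c "
from h import *
status('l1')"
```

```text
l1 16.875 [ 0.5424 -0.2032  0.0726] F [ 0.2  0.2 -0.7] M [ 0.02 -0.01 -0.  ] 0.028
lean to tool+y -0.0 lean x -0.0 along 0.0004
```

Free: the force is only about the block's weight, past the 6 mm stop.

apply_moves --series "0 0 0 -0.006 0 0 0; 0 0 0 -0.012 0 0 0; 0 0 0 -0.018 0 0 0; 0 0 0 -0.024 0 0 0; 0 0 0 -0.03 0 0 0; 0 0 0 -0.036 0 0 0; 0 0 0 -0.041 0 0 0; 0 0 0 -0.044 0 0 0; 0 0 0 -0.044 0 0 0; 0 0 0 -0.044 0 0 0; 0 0 0 -0.044 0 0 0"

```text
clock: 18.25
tcp_pos: [0.5421, -0.203, 0.1159]
orientation: [1.981, 0.438, -1.981]
contact_force: [0.2, 0.2, -1.2]
grip_width: 0.0274
```

```bash
python3 -c "
from h import *
status('l2')
for n,(x,y) in dict(side=(250,110),scene=(160,160)).items():
    cv2.imwrite(f'pics/{n}L.png',cv2.resize(grab_frame(n)[y:y+110,x:x+110],None,fx=5,fy=5,interpolation=2))"
```

```text
l2 18.3 [ 0.5421 -0.2031  0.1159] F [ 0.2  0.9 -0.9] M [-0.01 -0.04 -0.01] 0.028
lean to tool+y 0.0 lean x 0.0 along 0.0002
```

View pics/l2.png

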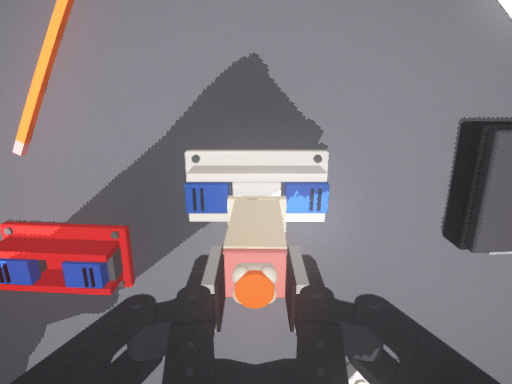

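View pics/sideL.png

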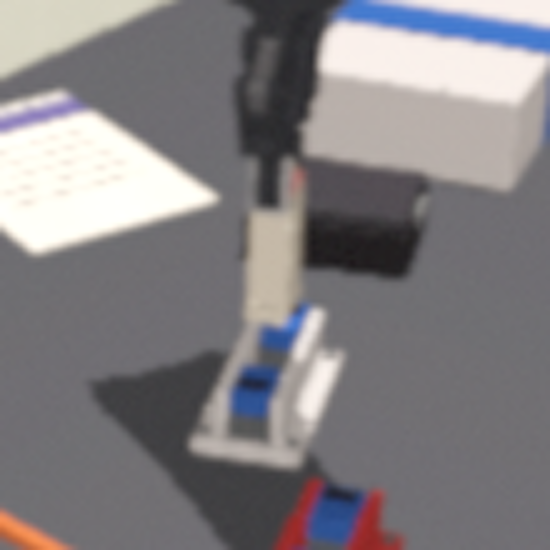

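View pics/sceneL.png

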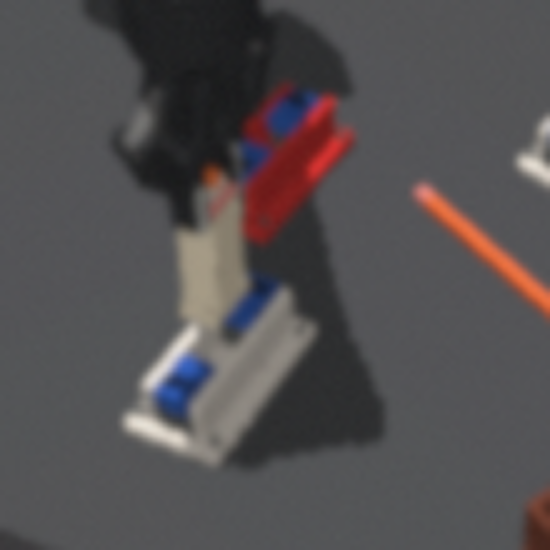

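The tooth is still at (255,289) in the wrist view, as when first gripped, so it hasn't slipped. The block hangs upright above its empty channel, with its underside at about 65 mm.

```bash
python3 -c "
from bench import *
print(hand_in())"
```

```text
the job is handed in; nothing more can be done
None
```

The block with the orange cavity is out of its holder. The arm is holding it upright above that holder, and I handed the job in at about 18.3 s.

- **Rocking:** I gripped the stem across its 30 mm sides and leaned it about 0.25 rad each way. The right-hand catch (as seen by the wrist camera) had opened only about 4.2 mm after the first lean and 5 mm after the second. I leaned that way a third time, pushing harder, before lifting.
- **Catches:** Before lifting, the wrist view showed them pushed back by about 6 mm (left) and 6–7 mm (right). The block needs 4.5 mm.
- **Lift:** It came out with almost no resistance; the wrist force stayed about 1 N, roughly the block's weight.
- **Final position:** The underside is at about 65 mm, roughly 21 mm above the holder's highest point. The lean reads 0.000 rad, and the tooth had not moved in the gripper.
- **Forces:** The highest contact force I read was about 26 N, during the last lean. That lean read 0.27 rad, slightly over the 0.25 rad you gave.
- **Other objects:** Nothing else had visibly moved in the last pictures. They did not cover the whole bench, so I did not recheck the spare block, cup, bur stand or cradle at the end.

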